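# Find the socket that fits the clamp nut

## Task

Find out which of the three loose sockets is the one made for the hex nut of the clamp foot on the black base plate: too small will not go over it, too large is slack. Put that socket fully down on the nut, upright and without forcing, and finish while still gripping it there; do not let go. The other two sockets must end standing upright on the bench itself, and everything else is left where it is.

Things in the scene. Friction and masses are not known exactly. Their poses are not given: they have to be found in the camera images.
- socket_small: small socket, loose, upright on the bench, mouth down: steel hex tube 29 mm across outer flats, 28 mm tall, with a hex opening 21 mm across flats, 23 mm deep (for a 19 mm nut). On it a dark 20 x 20 mm square adapter, 28 to 72 mm above the mouth, to hold it by. 0.15 kg or so. Origin: centre of the mouth; z up; x, y square to the adapter's faces; two hex flats face +x and -x.
- socket_medium: medium socket, loose, upright on the bench, mouth down: steel hex tube 37 mm across outer flats, 28 mm tall, with a hex opening 29 mm across flats, 23 mm deep (for a 27 mm nut). On it a dark 20 x 20 mm square adapter, 28 to 72 mm above the mouth, to hold it by. 0.2 kg or so. Origin: centre of the mouth; z up; x, y square to the adapter's faces; two hex flats face +x and -x.
- socket_large: large socket, loose, upright on the bench, mouth down: steel hex tube 46 mm across outer flats, 28 mm tall, with a hex opening 38 mm across flats, 23 mm deep (for a 36 mm nut). On it a dark 20 x 20 mm square adapter, 28 to 72 mm above the mouth, to hold it by. 0.27 kg or so. Origin: centre of the mouth; z up; x, y square to the adapter's faces; two hex flats face +x and -x.
- nut_a: clamp foot, fixed: dark block 62 x 62 x 20 mm, on it a steel hex nut 16 mm tall (top 4 mm bevelled), stud end 3 mm above. The three feet carry a 19, a 27 and a 36 mm nut (across flats); which has which is not told. One foot, varying, is on the base plate (the job), two are spares on the rail. Origin: centre of underside; two nut flats face +x and -x.
- nut_a_seat (a point): centre of the top of the block of foot nut_a, where its nut begins, 20 mm above the foot's origin; axes as the foot's. The mouth of a fully seated socket lies here, its rim on the block.
- nut_b: clamp foot, fixed: dark block 62 x 62 x 20 mm, on it a steel hex nut 16 mm tall (top 4 mm bevelled), stud end 3 mm above. The three feet carry a 19, a 27 and a 36 mm nut (across flats); which has which is not told. One foot, varying, is on the base plate (the job), two are spares on the rail. Origin: centre of underside; two nut flats face +x and -x.
- nut_b_seat (a point): centre of the top of the block of foot nut_b, where its nut begins, 20 mm above the foot's origin; axes as the foot's. The mouth of a fully seated socket lies here, its rim on the block.
- nut_c: clamp foot, fixed: dark block 62 x 62 x 20 mm, on it a steel hex nut 16 mm tall (top 4 mm bevelled), stud end 3 mm above. The three feet carry a 19, a 27 and a 36 mm nut (across flats); which has which is not told. One foot, varying, is on the base plate (the job), two are spares on the rail. Origin: centre of underside; two nut flats face +x and -x.
- nut_c_seat (a point): centre of the top of the block of foot nut_c, where its nut begins, 20 mm above the foot's origin; axes as the foot's. The mouth of a fully seated socket lies here, its rim on the block.
- base_plate: black base plate, fixed, 260 x 320 x 12 mm, lying on the bench; it carries the foot to work on, a fixed small positioning stage (75 x 75 mm, top 42 mm above the bench, centred 75 mm along +x and 100 mm along -y from the plate's centre) and a dish. Origin: centre of its underside.
- spare_rail: bright aluminium plate, fixed, 240 x 100 x 12 mm, at the right of the bench, with the two spare feet. Origin: centre of its underside.
- ext_ring: dark steel lens extension ring, 40 mm wide, 14 mm tall; loose bystander, to be left alone. Origin: centre of its underside.
- lens_cap: round black cap, 48 mm wide, 10 mm tall; loose bystander, to be left alone. Origin: centre of its underside.
- bracket: black angle bracket, 80 x 40 mm, its upright leg 50 mm tall; loose bystander, to be left alone. Origin: centre of its underside.
- power_brick: black power supply brick, 120 x 55 x 32 mm; loose bystander, to be left alone. Origin: centre of its underside.
- lens_barrel: dark lens barrel, 44 mm wide, 52 mm tall; loose bystander, to be left alone. Origin: centre of its underside.
- petri_dish: clear shallow dish, 60 mm wide, 14 mm tall, on the base plate; loose bystander, to be left alone. Origin: centre of its underside.
- post_holder: black post holder with round foot 56 mm wide, 70 mm tall; loose bystander, to be left alone. Origin: centre of its underside.
Things that resemble listed ones, but are neither listed nor needed, are in the scene too. What is shaped like the socket_medium but red or yellow is not meant.

How it is judged (in metres and radians):
At the end, for the whole second after the job is handed in: The socket made for the base plate's nut is over it: mouth within 4 mm of the nut's axis and 3 mm of the block's top, tilt under 0.06 rad, at rest, gripped with over 3 N. The other two stand upright (under 0.08 rad) on the bench top, untouched, at rest (((horizontal distance between nut_c and base_plate below 0.2 m and horizontal distance between socket_small and nut_c_seat below 0.004 m and z of socket_small in the frame of nut_c_seat between -0.004 and 0.003 m and angle between socket_small's own z axis and vertical below 0.06 rad and contact force between the fingers and socket_small above 3 N and linear speed of each of socket_small, socket_medium, socket_large below 0.02 m/s and height (world z) of each of socket_medium, socket_large below 0.006 m and angle between each of socket_medium, socket_large's own z axis and vertical below 0.08 rad and contact force between the fingers and socket_medium below 0.2 N and contact force between the fingers and socket_large below 0.2 N) or (horizontal distance between nut_a and base_plate below 0.2 m and horizontal distance between socket_medium and nut_a_seat below 0.004 m and z of socket_medium in the frame of nut_a_seat between -0.004 and 0.003 m and angle between socket_medium's own z axis and vertical below 0.06 rad and contact force between the fingers and socket_medium above 3 N and linear speed of each of socket_medium, socket_small, socket_large below 0.02 m/s and height (world z) of each of socket_small, socket_large below 0.006 m and angle between each of socket_small, socket_large's own z axis and vertical below 0.08 rad and contact force between the fingers and socket_small below 0.2 N and contact force between the fingers and socket_large below 0.2 N) or (horizontal distance between nut_b and base_plate below 0.2 m and horizontal distance between socket_large and nut_b_seat below 0.004 m and z of socket_large in the frame of nut_b_seat between -0.004 and 0.003 m and angle between socket_large's own z axis and vertical below 0.06 rad and contact force between the fingers and socket_large above 3 N and linear speed of each of socket_large, socket_small, socket_medium below 0.02 m/s and height (world z) of each of socket_small, socket_medium below 0.006 m and angle between each of socket_small, socket_medium's own z axis and vertical below 0.08 rad and contact force between the fingers and socket_small below 0.2 N and contact force between the fingers and socket_medium below 0.2 N))); the arm keeps its last pose, push and grip.
It fails at once if a bystander is moved by more than 30 mm (distance of any of ext_ring, lens_cap, bracket, power_brick, lens_barrel, petri_dish, post_holder from where it was at the start of the episode above 0.03 m).
It fails at once if a socket is forced onto a nut or foot with more than 60 N (contact force between any of socket_small, socket_medium, socket_large and nut_a above 60 N or contact force between any of socket_small, socket_medium, socket_large and nut_b above 60 N or contact force between any of socket_small, socket_medium, socket_large and nut_c above 60 N).
It also fails if it takes over 72 s, if anything falls off the work surface, if the arm or the gripper's body presses on something with over 40 N, if the wrist force passes 120 N, or if a joint passes its speed limit or range.

## Robot

A 7-joint arm with a two-finger parallel gripper is mounted at the origin on the work surface. World frame = base frame: x ahead of the robot, y to its left, z up, the work surface at z = 0. Lengths are in mm, angles in rad, forces in N, time in s.
With the tool pointing down it reaches from about 425 to 800 mm from the base axis. Payload 8.3 kg.
Tool frame: the origin (TCP) lies midway between the tips of the shut fingers; the grasp point (between the pads) lies 19 mm behind it; z points along the fingers, y is the line along which they close (so a half turn about z gives the same grasp; the last joint's range is limited). The gripper opens to 85 mm and grips with 20 to 120 N. Pads are 22 mm wide; open, the fingers measure 114 mm over their backs; the gripper's body (76 mm by 85 mm) begins 54 mm behind the grasp point. The pads swing forward as they close: fully open they stand 13 mm farther back than shut.
Start: joints at [-1.311, 0.383, 0.016, 1.37, -0.006, 1.388, -0.046], TCP at [198.212, 592.718, 231.279] pointing down, gripper open.
Joint ranges: [-2.95, 2.95], [-0.25, 2.06], [-1.52, 1.56], [0.18, 2.33], [-1.44, 4.58], [0.02, 2.06], [-3.01, 3.01]. Speed limits (rad/s): [2.39, 2.39, 3.01, 3.01, 3.14, 3.14, 3.14].

## Interface

Orientations are given as a unit quaternion [w, x, y, z].
In Python, from workcell import arm gives the robot as it stands.
- The arm moves only by the tool send_rows, never from a script. Its argument "plan" is a list that holds one entry, the list of rows, each a list of 7 numbers: the turn, a rotation vector about the tool's x, y, z in degrees, then the shift along the tool's x, y, z in cm, then the opening, from 0 (shut) to 1 (fully open). In form: [[[wx, wy, wz, dx, dy, dz, grip], ...]]. A call has 1 to 12 rows; each row shifts and turns the commanded pose from where the row before left it, along the tool's axes as they then stand; what a row does not reach is not made up. A row lasts 1/8 s, in which the tool goes at most 62.5 mm and 10.7 degrees, less where a joint would pass 70% of its speed; a pose out of reach is approached as far as the arm can. A call is refused whole if a number of a shift passes 6.25 or a number of a turn 10.7, either way. A call with a gripper value outside its range is refused whole. The fingers move at their own pace and stop on an object; "force" is the grip in N (left out, the last holds). Time passes only in rows, so rows that do not move let the fingers close. It gives the time, the measured TCP pose, the force, the opening and the grip force at its end, in the units of the state.
- arm.get_state(): the state, without advancing time (a new reading comes with each control period).
- arm.capture(name): name is "scene" or "top" or "wrist"; returns the picture (420x560x3 uint8, red, green, blue); there is no depth.
- arm.camera_params(name): a dict with "intrinsics" (3x3 intrinsics, pixels), "rvec" (rotation vector, rad) and "tvec" (3), from world to camera coordinates, as OpenCV has them. Camera axes: x right, y down, z forward; pixel columns grow to the right and rows downward; lengths in mm; the calibration is good to about 2 mm. A picture is of the moment at which its call begins: read the wrist's pose just before it. camera_params takes no time and is no camera call; for the wrist camera it gives the pose at the moment of the call.
- arm.finish_job(): hands the job in; it is judged then, once.
The state is a dict: "t": time; "joint_pos": joint angles; "joint_vel": joint speeds; "effort": joint torques, N m; "ee_pos": TCP position; "eef_rot": TCP orientation; "force": force on the tool from outside, world axes, zero at the start; "torque": the same for the moment, N m; "width": opening from 0.0 (shut) to 1.0 (fully open); "grasp_force": force on a finger pad.
Only numpy, scipy, OpenCV 4.12 (cv2) and the standard library are available. Lean on these libraries where they do the work, as an engineer would, in place of code of your own. Each camera call takes 0.05 s, during which the arm holds its last target. There are 200 camera calls.

## Working session

There is one attempt and no reset: what is moved stays moved. The work goes in short steps, Python scripts to look and compute and a tool call to move; the robot and the scene stay as the last step left them, time stands still between calls to the robot, and variables do not carry over. Pictures are saved under pics/ and viewed, at most 10 in all, crops included, and the job is handed in when it is done.

Besides the shell and the picture viewer there is one more tool, called after ">>>" by a JSON object that holds its "fn" and its "kwargs". send_rows: Moves the arm, as the interface text tells. Its arguments: {"type":"object","properties":{"plan":{"type":"array"},"force":{"type":"number"}},"required":["plan"]}

```bash
ls; mkdir -p pics
python3 - <<'E'
from workcell import arm
import cv2
for n in("scene","top"):
    im=arm.capture(n); cv2.imwrite(f"pics/{n}0.png",cv2.cvtColor(im,cv2.COLOR_RGB2BGR))
    print(n,arm.camera_params(n))
s=arm.get_state();print(s)
E
```

```text
pics
scene {'intrinsics': array([[394.74566495,   0.        , 281.78087594],
       [  0.        , 394.74566495, 211.57763089],
       [  0.        ,   0.        ,   1.        ]]), 'rvec': array([ 1.66440238,  2.11548242, -0.68127373]), 'tvec': array([ 128.37138585, -389.6864823 , 1547.75221629])}
top {'intrinsics': array([[418.07504587,   0.        , 276.38642282],
       [  0.        , 418.07504587, 208.58996912],
       [  0.        ,   0.        ,   1.        ]]), 'rvec': array([ 2.14182066, -2.09791967,  0.21250819]), 'tvec': array([5.98353217e-01, 5.26745491e+02, 1.08152124e+03])}
{'t': 0.1, 'joint_pos': array([-1.310918  ,  0.38415133,  0.01639627,  1.37100626, -0.00630863,
        1.38820653, -0.04652636]), 'joint_vel': array([ 0.00067918, -0.0022005 ,  0.00179119, -0.00255203, -0.00092506,
       -0.00069761, -0.00110356]), 'effort': array([ 3.11809767e-03, -6.29130363e+01,  8.47394317e-01, -3.72760892e+01,
        1.65719655e-02,  1.05126467e-02, -1.83087525e-05]), 'ee_pos': array([198.08514903, 592.31820991, 230.4001325 ]), 'eef_rot': array([-1.27010693e-04,  1.60681495e-01,  9.87005935e-01, -8.51672920e-04]), 'force': array([-0.9414174 ,  0.62815732, -0.19838688]), 'torque': array([-0.03157103, -0.0055407 ,  0.01727514]), 'grasp_force': 0.0, 'width': 1.0017447483671225}
```

View pics/scene0.png

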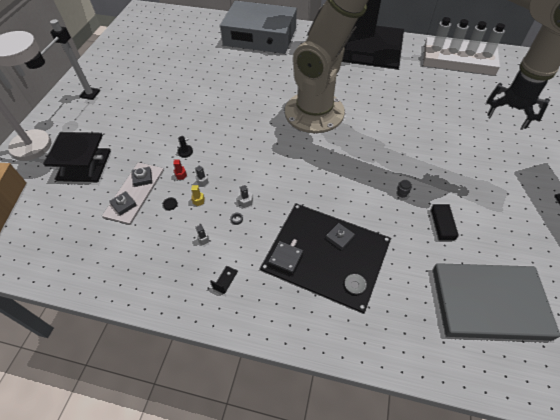

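View pics/top0.png

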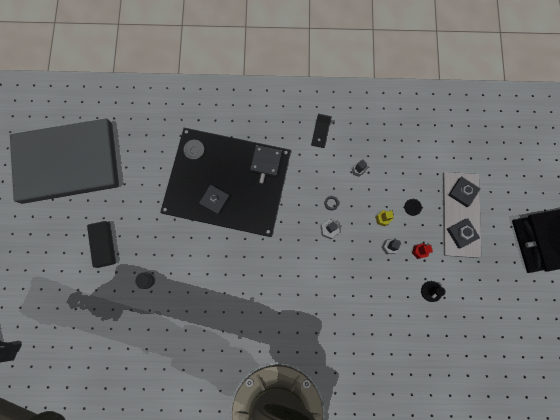

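The top view shows three grey sockets at about (361,168), (331,229) and (392,245). The yellow one (385,217) and the red one (423,250) are decoys. The job foot is at (213,199) and the spares at (464,190) and (464,233). I'll confirm in an enlarged montage.

```bash
cat > h.py <<'E'
import numpy as np,cv2
from workcell import arm
def cam(n):
    p=arm.camera_params(n);R=cv2.Rodrigues(p["rvec"])[0];return p["intrinsics"],R,p["tvec"]
def ray(c,uv,z):
    K,R,t=c;d=R.T@np.linalg.solve(K,[uv[0],uv[1],1.]);o=-R.T@t
    return o+d*(z-o[2])/d[2]
def proj(c,P):
    K,R,t=c;q=K@(R@np.asarray(P,float)+t);return q[:2]/q[2]
E
python3 - <<'E'
from h import *
im=cv2.imread("pics/top0.png");c=cam("top")
pts={"foot":(213,199,32),"sp1":(464,190,32),"sp2":(464,233,32),"s1":(361,168,28),"s2":(331,229,28),"s3":(392,245,28)}
t=[]
for k,(u,v,z) in pts.items():
    q=im[v-22:v+22,u-22:u+22];q=cv2.resize(q,(264,264),interpolation=cv2.INTER_CUBIC);cv2.putText(q,k,(5,20),0,.6,(0,0,255),2);t.append(q)
    print(k,ray(c,(u,v),z).round(), "px/mm",np.linalg.norm(proj(c,ray(c,(u,v),z)+[0,10,0])-[u,v])/10)
cv2.imwrite("pics/m.png",np.vstack([np.hstack(t[:3]),np.hstack(t[3:])]))
E
```

```text
foot [554. 188.  32.] px/mm 0.3611953101060917
sp1 [ 595. -511.   32.] px/mm 0.3580252152581678
sp2 [ 473. -503.   32.] px/mm 0.3654234596949141
s1 [ 653. -225.   28.] px/mm 0.35365268047173043
s2 [ 477. -140.   28.] px/mm 0.36430891868324383
s3 [ 437. -306.   28.] px/mm 0.3666589307824445
```

View pics/m.png

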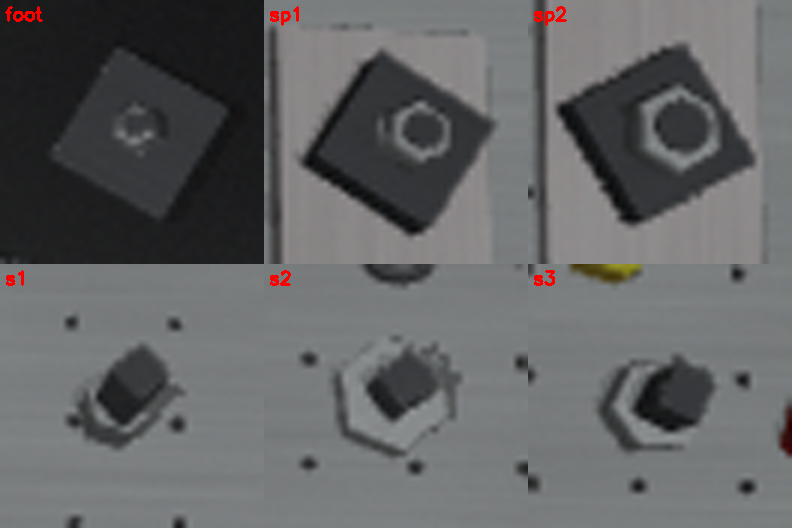

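The foot's nut measures about 20 mm across, against about 27 and 36 mm for the spares, so it is the 19 mm nut. s1 at (361,168) is the smallest grey socket, so it is socket_small. Next I'll look at the foot and then the socket with the wrist camera.

```bash
cat >> h.py <<'E'
from scipy.spatial.transform import Rotation as Ro
def tool():
    s=arm.get_state();w,x,y,z=s["eef_rot"];return s["ee_pos"],Ro.from_quat([x,y,z,w]),s
def go(P,yaw=None):
    """tool-frame shift (cm), rotvec (deg) to TCP world P; yaw = world angle of tool y, tool down"""
    p,R,s=tool();d=R.inv().apply(np.array(P)-p)/10
    rv=np.zeros(3)
    if yaw is not None:
        y=np.array([np.cos(yaw),np.sin(yaw),0]);z=np.array([0,0,-1.]);x=np.cross(y,z)
        rv=(R.inv()*Ro.from_matrix(np.c_[x,y,z])).as_rotvec(degrees=True)
    print("t",round(s["t"],2),"tcp",p.round(1),"shift",d.round(3),"turn",rv.round(2));return d,rv
E
python3 - <<'E'
from h import *
p,R,s=tool();K,Rc,t=cam("wrist");print(K.round(1),"cam in tool",R.inv().apply(-Rc.T@t-p).round(1),"cam axes in tool\n",(R.inv().as_matrix()@Rc.T).round(3))
go([554,188,230])
E
```

```text
[[305.    0.  278.5]
 [  0.  305.  208.7]
 [  0.    0.    1. ]] cam in tool [  74.7   -0.9 -143. ] cam axes in tool
 [[-0.001 -0.957 -0.289]
 [ 1.    -0.001 -0.   ]
 [ 0.    -0.289  0.957]]
t 0.1 tcp [198.1 592.3 230.4] shift [-46.578 -27.055   0.088] turn [0. 0. 0.]
```

>>> {"fn": "send_rows", "kwargs": {"plan": [[[0, 0, 0, -2.6, -1.5, 0, 1], [0, 0, 0, -5, -2.9, 0, 1], [0, 0, 0, -5, -2.9, 0, 1], [0, 0, 0, -5, -2.9, 0, 1], [0, 0, 0, -5, -2.9, 0, 1], [0, 0, 0, -5, -2.9, 0, 1], [0, 0, 0, -5, -2.9, 0, 1], [0, 0, 0, -5, -2.9, 0, 1], [0, 0, 0, -5, -2.9, 0, 1], [0, 0, 0, -4, -2.35, 0, 1], [0, 0, 0, 0, 0, 0, 1], [0, 0, 0, 0, 0, 0, 1]]]}}

```text
t: 1.6
ee_pos: [553.8, 189.0, 230.7]
eef_rot: [-0.001, 0.161, 0.987, -0.0]
force: [-0.1, -0.1, 0.7]
width: 1.002
grasp_force: 0.0
```

Run:
```python
from h import *
go([653,-225,230]);K,R,t=cam("wrist");im=arm.capture("wrist");np.savez("w1.npz",K=K,R=R,t=t)
print(proj((K,R,t),[554,188,32]))
cv2.imwrite("pics/w1.png",im[:,:,::-1])
```

```text
t 1.6 tcp [553.8 189.  230.7] shift [-22.528 -36.121   0.057] turn [0. 0. 0.]
[278.69643916 185.42052804]
```

View pics/w1.png

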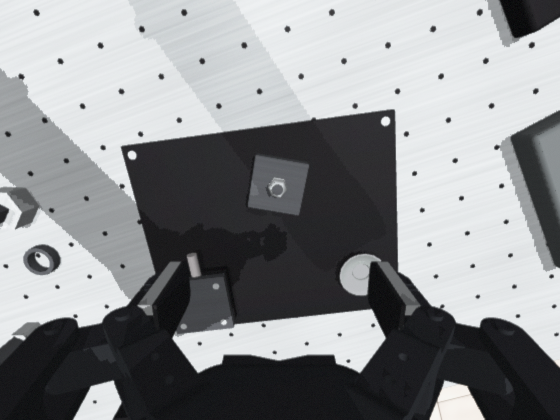

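The wrist view shows the foot on the plate, with block corners at about (256,154), (309,162), (299,215) and (248,206) and the nut at (278,187). The stage and dish lie below it in the image.

```bash
cat >> h.py <<'E'
def block(im,c,uv,z,lo,hi,r=45):
    g=cv2.GaussianBlur(cv2.cvtColor(im,cv2.COLOR_BGR2GRAY),(3,3),0).astype(int)
    m=((g>lo)&(g<hi)).astype(np.uint8);u,v=map(int,uv);k=np.zeros_like(m);k[v-r:v+r,u-r:u+r]=1
    m=cv2.morphologyEx(m&k,cv2.MORPH_OPEN,np.ones((3,3)))
    cs=cv2.findContours(m,cv2.RETR_EXTERNAL,cv2.CHAIN_APPROX_NONE)[0];C=max(cs,key=cv2.contourArea)
    W=np.array([ray(c,p[0],z)[:2] for p in cv2.convexHull(C)],np.float32)
    return cv2.minAreaRect(W),cv2.minAreaRect(C)
E
python3 - <<'E'
from h import *
im=cv2.imread("pics/w1.png");d=np.load("w1.npz");c=(d["K"],d["R"],d["t"])
g=cv2.cvtColor(im,cv2.COLOR_BGR2GRAY);print(g[185,230:330:2],g[200,255:275:2],g[140:225:3,265])
for lo in(38,42,46,50):print(lo,block(im,c,(278,185),32,lo,256))
# nut: bright
m=(g>110).astype(np.uint8);m[:165]=0;m[205:]=0;m[:,:262]=0;m[:,295:]=0
P=cv2.findNonZero(m);print(cv2.boundingRect(P),[ray(c,P.reshape(-1,2).mean(0),z).round(1) for z in(48,51)])
E
```

```text
[ 44  43  45  43  44  45  42  43  44  41  43 114 110 101  95  96  95  97
  95  93 139 200 159 113 104 149 207 154 100  95  97  96  97  96  96  96
  97  89  37  40  41  38  38  39  38  38  41  38  41  39] [98 96 97 98 97 98 98 97 97 96] [ 39  38  40  36  37  50  96  94  99  97  96 100 100  97  97  97  87  94
  94  96  98  96  95  88  38  43  45  45  41]
38 (((554.383544921875, 185.51113891601562), (104.68842315673828, 103.96150207519531), 71.48094177246094), ((277.5, 184.5), (89.0, 89.0), 90.0))
42 (((559.7271118164062, 175.6519775390625), (85.5287857055664, 91.1297836303711), 69.01091766357422), ((271.0, 191.0), (76.0, 76.0), 90.0))
46 (((553.4639282226562, 186.76551818847656), (63.18257522583008, 64.7863540649414), 61.80084991455078), ((277.8192443847656, 184.66421508789062), (55.72872543334961, 55.600215911865234), 9.865806579589844))
50 (((553.6036987304688, 186.67578125), (62.816566467285156, 63.68758010864258), 61.66975402832031), ((277.7935485839844, 184.81192016601562), (55.38603591918945, 54.6150016784668), 9.86580753326416))
(268, 177, 19, 21) [array([550.1, 188.1,  48. ]), array([549.4, 188.3,  51. ])]
```

>>> {"fn": "send_rows", "kwargs": {"plan": [[[0, 0, 0, -1.5, -2.5, 0, 1], [0, 0, 0, -2.9, -4.6, 0, 1], [0, 0, 0, -2.9, -4.6, 0, 1], [0, 0, 0, -2.9, -4.6, 0, 1], [0, 0, 0, -2.9, -4.6, 0, 1], [0, 0, 0, -2.9, -4.6, 0, 1], [0, 0, 0, -2.9, -4.6, 0, 1], [0, 0, 0, -2.9, -4.6, 0, 1], [0, 0, 0, -0.7, -1.4, 0, 1], [0, 0, 0, 0, 0, 0, 1], [0, 0, 0, 0, 0, 0, 1]]]}}

```text
t: 3.02
ee_pos: [654.0, -222.1, 231.3]
eef_rot: [0.0, 0.159, 0.987, 0.001]
force: [0.3, 0.6, -0.1]
width: 0.999
grasp_force: 0.0
```

Run:
```python
from h import *
go([653,-225,230]);K,R,t=cam("wrist");im=arm.capture("wrist");np.savez("w2.npz",K=K,R=R,t=t)
print(proj((K,R,t),[653,-225,28]))
cv2.imwrite("pics/w2.png",im[:,:,::-1])
```

```text
t 3.02 tcp [ 654.  -222.1  231.3] shift [ 0.    -0.305  0.131] turn [0. 0. 0.]
[276.44276014 183.99684042]
```

View pics/w2.png

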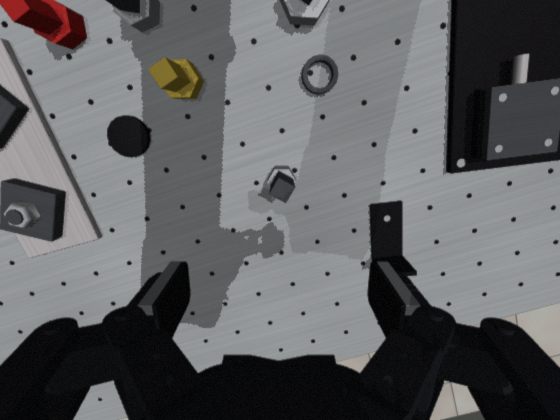

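The socket stands at about (280,183) and is clearly smaller than the others in view. The bracket is close by at (388,235). I still need the hex orientation of the nut and the socket, so I'll take enlarged crops.

Run:
```python
from h import *
a=cv2.imread("pics/w1.png")[159:213,252:306];b=cv2.imread("pics/w2.png")[156:210,252:306]
cv2.imwrite("pics/z.png",np.hstack([cv2.resize(q,(400,400),interpolation=cv2.INTER_CUBIC) for q in(a,b)]))
```

```text
(no output)
```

View pics/z.png

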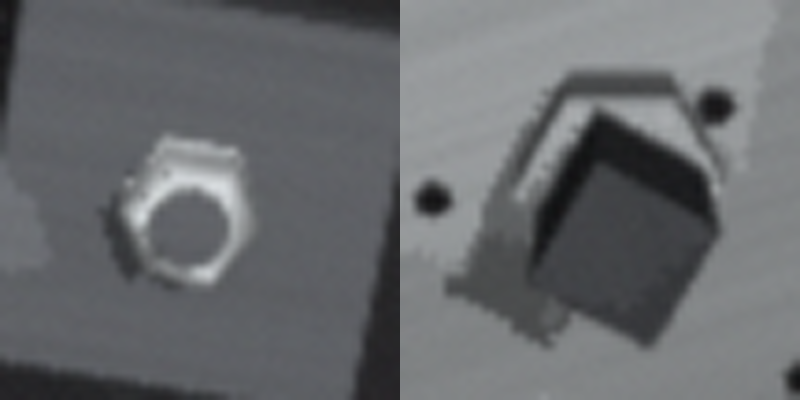

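Run:
```python
from h import *
im=cv2.imread("pics/w2.png");d=np.load("w2.npz");c=(d["K"],d["R"],d["t"])
g=cv2.cvtColor(im,cv2.COLOR_BGR2GRAY);print(g[190,262:302],g[170:206,282])
for hi in(85,92,100):print(hi,block(im,c,(284,190),72,58,hi,16))
q=np.array([(597,158),(717,232),(650,348),(533,275)],float);q=(q-[400,0]+.5)*54/400+[252,156]-.5
W=np.array([ray(c,p,72)[:2] for p in q]);e=np.diff(np.r_[W,W[:1]],axis=0)
print(W.mean(0),np.linalg.norm(e,axis=1),np.degrees(np.arctan2(e[:,1],e[:,0])))
# hex top edge z=28
q=(np.array([(570,97),(672,99)],float)-[400,0]+.5)*54/400+[252,156]-.5
H=[ray(c,p,28)[:2] for p in q];e=H[1]-H[0];print(H,np.linalg.norm(e),np.degrees(np.arctan2(e[1],e[0])))
```

```text
[ 83  78  77  77  79  77  75  60  35  53  67  67  68  68  68  69  68  69
  69  68  68  66  66  65  64  64  65  66  62  57  62  98 125 130 129 131
 131 132 133 133] [155 154 115  59  32  29  27  29  29  39  60  66  66  67  68  67  66  67
  67  66  68  68  68  68  67  65  67  68  59  58  64 101 127 129 130 132]
85 (((653.37890625, -221.40237426757812), (18.418460845947266, 25.47615623474121), 35.18632888793945), ((279.760009765625, 192.32000732421875), (18.000001907348633, 24.800003051757812), 36.86989212036133))
92 (((653.626708984375, -221.7539520263672), (18.418460845947266, 26.336524963378906), 35.18632888793945), ((279.5199890136719, 192.63999938964844), (18.000001907348633, 25.600004196166992), 36.86989212036133))
100 (((653.9577026367188, -221.67454528808594), (19.050949096679688, 26.58811378479004), 35.18632888793945), ((279.70001220703125, 192.90000915527344), (18.600004196166992, 25.800003051757812), 36.869895935058594))
[ 651.54619811 -218.50031692] [19.36151864 18.80583189 19.24408649 18.53096626] [  39.65949971  -47.15028766 -141.18146205  133.26723975]
[array([ 635.38543243, -221.43893378]), array([ 640.62763069, -206.62058106])] 15.718276619462248 70.51805886989912
```

The adapter centre is at (651.5, -218.5), with sides measured at about 19 mm against 20 mm given. Its x axis is at about 41°, consistent with the hex edge. The edge length of 15.7 mm and the centre computed from it (651.7, -218.9) also fit socket_small. The foot is at (553.7, 186.7), with measured sides of 63 x 64 mm against 62 mm and flat normals at 31.7° mod 60.

Run:
```python
from h import *
y=np.radians(41.2)
go([651.5,-218.5,130],y);print(arm.get_state()["joint_pos"].round(2))
```

```text
t 3.08 tcp [ 654.  -222.1  231.5] shift [ 0.348  0.251 10.147] turn [ 9.000e-02 -3.000e-02  3.052e+01]
[-0.01  0.56  0.48  1.17 -0.25  1.46  1.69]
```

>>> {"fn": "send_rows", "kwargs": {"plan": [[[0, 0, 0, 0.35, 0.25, 2, 1], [0, 0, 7.6, 0, 0, 2.7, 1], [0, 0, 7.6, 0, 0, 2.7, 1], [0, 0, 7.6, 0, 0, 2.7, 1], [0, 0, 7.7, 0, 0, 0, 1], [0, 0, 0, 0, 0, 0, 1], [0, 0, 0, 0, 0, 0, 1]]]}}

```text
t: 3.95
ee_pos: [651.3, -220.7, 131.1]
eef_rot: [0.001, 0.413, 0.911, 0.0]
force: [0.6, -0.6, -0.8]
width: 1.002
grasp_force: 0.0
```

Run:
```python
from h import *
go([651.5,-218.5,36],np.radians(41.2));c=cam("wrist");im=arm.capture("wrist")[:,:,::-1].copy();cv2.imwrite("pics/w3.png",im);np.savez("w3.npz",K=c[0],R=c[1],t=c[2])
u=proj(c,[651.5,-218.5,72]);print(u);x,y=map(int,u)
cv2.imwrite("pics/z3.png",cv2.resize(im[y-70:y+50,x-80:x+80],(800,600),interpolation=cv2.INTER_CUBIC))
```

```text
t 3.95 tcp [ 651.3 -220.7  131.1] shift [0.162 0.154 9.505] turn [0.05 0.04 0.07]
[282.70191261 224.25585188]
```

View pics/z3.png

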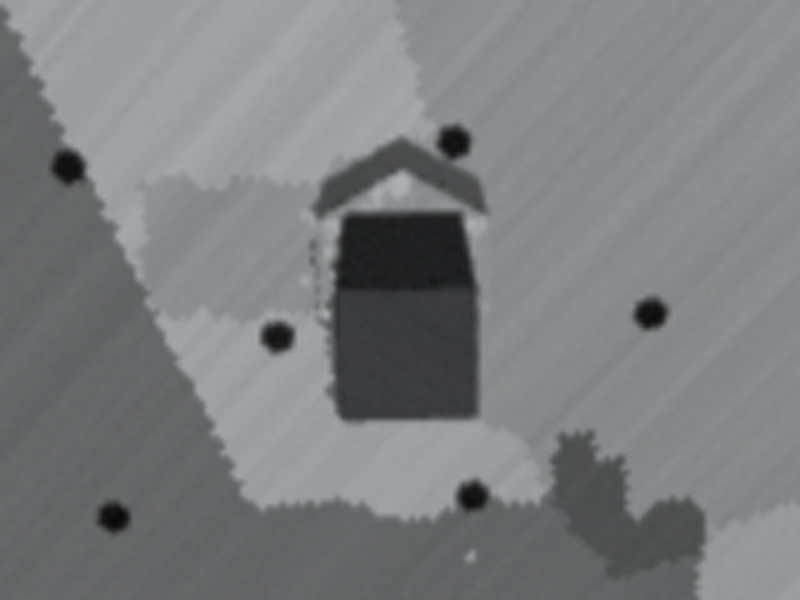

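The adapter sits square to the gripper, centred at about (284,225), and the hex flats face the fingers. I'll descend and grip.

>>> {"fn": "send_rows", "kwargs": {"plan": [[[0, 0, 0, 0.15, 0.25, 2, 1], [0, 0, 0, 0, 0, 3, 1], [0, 0, 0, 0, 0, 3, 1], [0, 0, 0, 0, 0, 1.5, 1], [0, 0, 0, 0, 0, 0, 1], [0, 0, 0, 0, 0, 0, 0.5], [0, 0, 0, 0, 0, 0, 0], [0, 0, 0, 0, 0, 0, 0], [0, 0, 0, 0, 0, 0, 0], [0, 0, 0, 0, 0, 0, 0], [0, 0, 0, 0, 0, 0, 0]]], "force": 50}}

```text
t: 5.38
ee_pos: [652.0, -219.2, 35.8]
eef_rot: [0.0, 0.415, 0.91, 0.0]
force: [-0.6, 0.9, 4.4]
width: 0.226
grasp_force: 52.6
```

Run:
```python
from h import *
d=go([651.5,-218.5,180],np.radians(41.2));s=tool()[2];print(s["force"].round(2),s["width"],s["grasp_force"])
```

```text
t 5.38 tcp [ 652.  -219.2   35.8] shift [  0.07    0.016 -14.418] turn [ 0.02  0.04 -0.19]
[-0.65  0.89  4.4 ] 0.2263402469982397 52.58602738380432
```

>>> {"fn": "send_rows", "kwargs": {"plan": [[[0, 0, 0, 0, 0, -1.4, 0], [0, 0, 0, 0, 0, -4, 0], [0, 0, 0, 0, 0, -5, 0], [0, 0, 0, 0, 0, -4, 0], [0, 0, 0, 1.5, 0.8, 0, 0], [0, 0, 0, 3.5, 1.8, 0, 0], [0, 0, 0, 4.4, 2.3, 0, 0], [0, 0, 0, 4.4, 2.3, 0, 0], [0, 0, 0, 4.4, 2.3, 0, 0], [0, 0, 0, 4.4, 2.3, 0, 0], [0, 0, 0, 4.4, 2.3, 0, 0], [0, 0, 0, 4.4, 2.3, 0, 0]]]}}

```text
t: 6.88
ee_pos: [567.6, 127.5, 178.4]
eef_rot: [-0.001, 0.414, 0.91, -0.0]
force: [1.1, -0.2, -0.5]
width: 0.227
grasp_force: 52.1
```

Run:
```python
from h import *
go([553.7,186.7,180],np.radians(31.7));s=tool()[2];print(s["force"].round(2),s["width"],s["grasp_force"])
```

```text
t 6.88 tcp [567.6 127.5 178.4] shift [ 5.379  2.836 -0.158] turn [-0.09 -0.05  9.35]
[ 1.11 -0.2  -0.51] 0.22718676545808894 52.10435450077057
```

>>> {"fn": "send_rows", "kwargs": {"plan": [[[0, 0, 0, 3.5, 1.85, 0, 0], [0, 0, 0, 1.9, 1.05, 0, 0], [0, 0, 4.7, 0, 0, 2, 0], [0, 0, 4.6, 0, 0, 3, 0], [0, 0, 0, 0, 0, 0, 0], [0, 0, 0, 0, 0, 0, 0], [0, 0, 0, 0, 0, 0, 0]]]}}

```text
t: 7.75
ee_pos: [556.4, 185.4, 130.6]
eef_rot: [0.0, 0.487, 0.874, 0.001]
force: [-0.4, 0.4, -1.2]
width: 0.224
grasp_force: 52.0
```

Run:
```python
from h import *
go([553.7,186.7,100],np.radians(31.7));c=cam("wrist");im=arm.capture("wrist")[:,:,::-1].copy();cv2.imwrite("pics/w4.png",im);np.savez("w4.npz",K=c[0],R=c[1],t=c[2])
s=tool()[2];print(s["force"].round(2),s["width"],s["grasp_force"])
for P in([553.7,186.7,32],[553.7,186.7,95]):print(proj(c,P))
cv2.imwrite("pics/z4.png",cv2.resize(im[110:350,120:440],(800,600),interpolation=cv2.INTER_CUBIC))
```

```text
t 7.75 tcp [556.4 185.4 130.6] shift [ 0.252 -0.168  3.056] turn [0.1  0.01 0.06]
[ 0.28 -0.34 -0.96] 0.2257822317890801 51.97659730911255
[278.02790743 206.7453762 ]
[278.0141123  235.16327723]
```

View pics/z4.png

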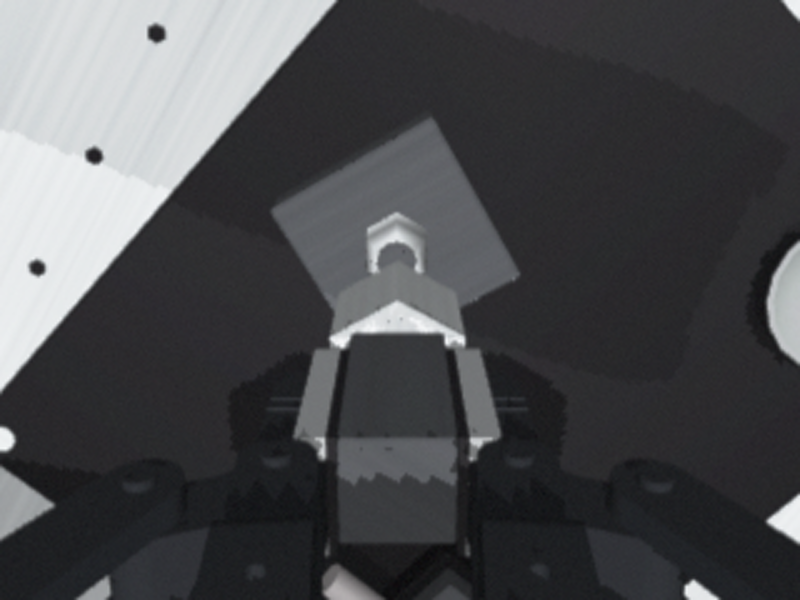

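The nut's vertex at crop (397,213) and the socket's front vertex at (397,263) line up with the tool, so the hex angles match. I'll measure both through the same camera, in tool axes.

Run:
```python
from h import *
d=np.load("w4.npz");c=(d["K"],d["R"],d["t"])
p,R,s=tool();R=Ro.from_matrix(c[1].T@np.array([[0,1,0],[-.957,0,-.289],[-.289,0,.957]]).reshape(3,3)) if 0 else R
px=lambda a:(np.array(a,float)+.5)/2.5+[120,110]-.5
T=lambda a,z:R.inv().apply(ray(c,px(a),z)-p).round(2)
zm=p[2]-35.8
L,Rt,Tp=[ray(c,px(a),32) for a in((272,210),(519,274),(432,118))]
print("block sides",np.linalg.norm(L-Tp),np.linalg.norm(Rt-Tp),"center",(L+Rt)/2,R.inv().apply((L+Rt)/2-p))
print("yaw",np.degrees(np.arctan2(*(L-Tp)[1::-1])),np.degrees(np.arctan2(*(Rt-Tp)[1::-1])))
print("nut base vertex z32/44",T((397,213),32),T((397,213),44),"expect r",19/3**.5)
print("nut sides z44",T((367,250),44),T((427,250),44),"stud",T((397,254),51))
print("sock mouth vertex",T((397,263),zm),"top vertex",T((397,302),zm+28),"expect r",29/3**.5)
print("sock sides",T((331,347),zm+28),T((465,347),zm+28),"adapter",[T(a,zm+72) for a in((330,437),(470,437),(343,542),(458,542))])
```

```text
block sides 59.74593366470832 59.8277502894998 center [554.02206795 186.97987316  32.        ] [ 2.5930561  -1.37236211 98.4810472 ]
yaw -118.37163751120832 -28.41676846286217
nut base vertex z32/44 [12.61 -1.4  98.48] [15.65 -1.39 86.48] expect r 10.96965511460289
nut sides z44 [  3.65 -10.84  86.46] [ 3.63  8.05 86.5 ] stud [ 4.51 -1.39 79.48]
sock mouth vertex [15.8  -1.37 35.8 ] top vertex [16.23 -1.35  7.8 ] expect r 16.74315780649915
sock sides [  5.9  -15.56   7.77] [ 5.86 13.28  7.82] adapter [array([ 10.23, -11.95, -36.22]), array([ 10.19,  10.23, -36.18]), array([ -9.45, -10.3 , -36.22]), array([ -9.48,   8.77, -36.18])]
```

>>> {"fn": "send_rows", "kwargs": {"plan": [[[0, 0, 0, 0.22, 0, 1, 0], [0, 0, 0, 0, 0, 1.5, 0], [0, 0, 0, 0, 0, 0.9, 0], [0, 0, 0, 0, 0, 0, 0], [0, 0, 0, 0, 0, 0, 0], [0, 0, 0, 0, 0, 0, 0]]]}}

```text
t: 8.55
ee_pos: [555.0, 187.2, 95.7]
eef_rot: [0.0, 0.487, 0.873, 0.0]
force: [0.8, 0.6, -1.3]
width: 0.226
grasp_force: 52.0
```

Run:
```python
from h import *
go([553.7,186.7,67.8],np.radians(31.7));c=cam("wrist");im=arm.capture("wrist")[:,:,::-1].copy();cv2.imwrite("pics/w5.png",im);np.savez("w5.npz",K=c[0],R=c[1],t=c[2])
s=tool()[2];print(s["force"].round(2),s["width"],s["grasp_force"])
cv2.imwrite("pics/z5.png",cv2.resize(im[160:310,180:380],(800,600),interpolation=cv2.INTER_CUBIC))
```

```text
t 8.55 tcp [555.  187.2  95.7] shift [ 0.028 -0.134  2.793] turn [0.04 0.01 0.  ]
[-0.95  1.2  -1.68] 0.22291063112200205 51.97665452957153
```

View pics/z5.png

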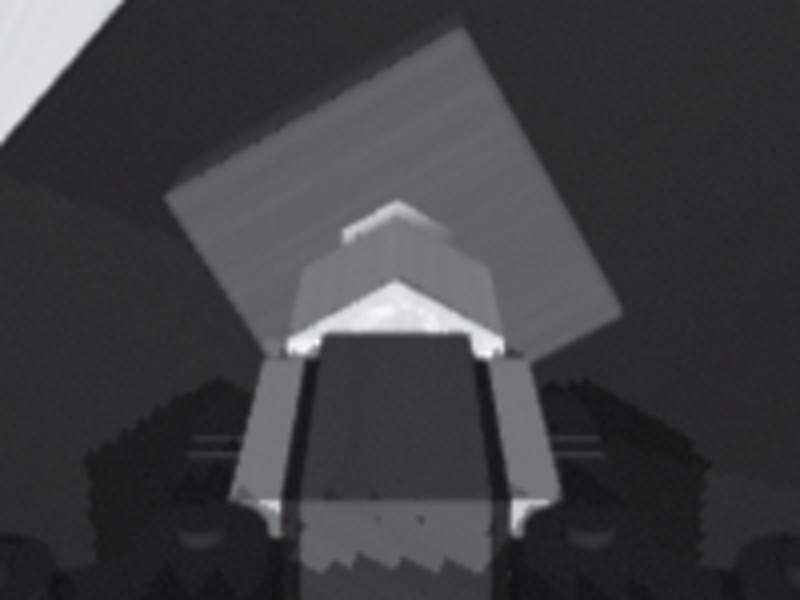

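The nut is centred laterally in the socket to within about 0.2 mm: nut vertex at crop (397,201), socket vertex at (395,281).

Run:
```python
from h import *
d=np.load("w5.npz");c=(d["K"],d["R"],d["t"])
p,R,s=tool()
px=lambda a:(np.array(a,float)+.5)/4+[180,160]-.5
T=lambda a,z:R.inv().apply(ray(c,px(a),z)-p).round(2)
zm=p[2]-35.8
L,Rt,Tp=[ray(c,px(a),32) for a in((163,198),(622,312),(466,27))]
print("block sides",np.linalg.norm(L-Tp),np.linalg.norm(Rt-Tp),"center",R.inv().apply((L+Rt)/2-p))
print("nut vertex z32",T((397,201),32),"-",19/3**.5,"sides",T((342,238),34),T((451,238),34))
print("sock mouth vertex",T((397,217),zm),"top vertex",T((395,281),zm+28),"-",29/3**.5)
print("sock sides",T((288,347),zm+28),T((503,347),zm+28))
```

```text
block sides 61.223159704430806 59.77560315330101 center [ 0.18079009 -1.34323428 63.74297391]
nut vertex z32 [10.49 -1.12 63.74] - 10.96965511460289 sides [  4.25 -10.87  61.74] [ 4.23  8.44 61.75]
sock mouth vertex [16.48 -1.14 35.8 ] top vertex [16.6  -1.42  7.8 ] - 16.74315780649915
sock sides [  7.16 -15.79   7.79] [ 7.13 13.06  7.81]
```

>>> {"fn": "send_rows", "kwargs": {"plan": [[[0, 0, 0, 0, 0, 0.5, 0], [0, 0, 0, 0, 0, 0.4, 0], [0, 0, 0, 0, 0, 0.2, 0], [0, 0, 0, 0, 0, 0.1, 0], [0, 0, 0, 0, 0, 0.1, 0], [0, 0, 0, 0, 0, 0.1, 0], [0, 0, 0, 0, 0, 0, 0], [0, 0, 0, 0, 0, 0, 0]]]}}

```text
t: 9.6
ee_pos: [554.7, 187.1, 81.3]
eef_rot: [0.0, 0.487, 0.873, -0.0]
force: [-0.0, -0.5, -1.0]
width: 0.228
grasp_force: 52.0
```

>>> {"fn": "send_rows", "kwargs": {"plan": [[[0, 0, 0, 0, 0, 0.1, 0], [0, 0, 0, 0, 0, 0.1, 0], [0, 0, 0, 0, 0, 0.1, 0], [0, 0, 0, 0, 0, 0.1, 0], [0, 0, 0, 0, 0, 0, 0], [0, 0, 0, 0, 0, 0, 0]]]}}

```text
t: 10.35
ee_pos: [554.6, 187.1, 77.3]
eef_rot: [-0.0, 0.487, 0.873, -0.0]
force: [0.2, -0.1, -1.0]
width: 0.225
grasp_force: 52.0
```

The mouth is at about 41.5 mm, past the bevel, with no contact force: it is going over the nut.

>>> {"fn": "send_rows", "kwargs": {"plan": [[[0, 0, 0, 0, 0, 0.15, 0], [0, 0, 0, 0, 0, 0.15, 0], [0, 0, 0, 0, 0, 0.15, 0], [0, 0, 0, 0, 0, 0.15, 0], [0, 0, 0, 0, 0, 0.1, 0], [0, 0, 0, 0, 0, 0.1, 0], [0, 0, 0, 0, 0, 0, 0], [0, 0, 0, 0, 0, 0, 0]]]}}

```text
t: 11.35
ee_pos: [554.7, 187.1, 69.3]
eef_rot: [0.0, 0.487, 0.873, -0.0]
force: [0.7, 0.2, -0.3]
width: 0.227
grasp_force: 52.0
```

>>> {"fn": "send_rows", "kwargs": {"plan": [[[0, 0, 0, 0, 0, 0.05, 0], [0, 0, 0, 0, 0, 0.05, 0], [0, 0, 0, 0, 0, 0.05, 0], [0, 0, 0, 0, 0, 0, 0], [0, 0, 0, 0, 0, 0, 0]]]}}

```text
t: 11.98
ee_pos: [554.6, 187.1, 67.8]
eef_rot: [-0.0, 0.487, 0.873, -0.0]
force: [-1.0, -0.2, -0.1]
width: 0.232
grasp_force: 52.1
```

>>> {"fn": "send_rows", "kwargs": {"plan": [[[0, 0, 0, 0, 0, 0.03, 0], [0, 0, 0, 0, 0, 0.03, 0], [0, 0, 0, 0, 0, 0, 0], [0, 0, 0, 0, 0, 0, 0]]]}}

```text
t: 12.48
ee_pos: [554.7, 187.1, 67.8]
eef_rot: [0.0, 0.487, 0.873, 0.0]
force: [-2.4, -0.1, 5.7]
width: 0.225
grasp_force: 53.2
```

The tool stopped at exactly the predicted seated height (67.8 mm) with about 6 N of contact. I'll take one final look.

Run:
```python
from h import *
im=arm.capture("wrist")[:,:,::-1];t=arm.capture("top")[:,:,::-1]
a=cv2.resize(im[130:330,150:410],(520,400));b=cv2.resize(t[100:300,300:440],(280,400))
cv2.imwrite("pics/z6.png",np.hstack([a,b]));s=tool()[2];print(s["force"],s["grasp_force"],s["t"])
```

```text
[-2.45987245 -1.73922091  6.10969419] 53.17308962345123 12.575
```

View pics/z6.png

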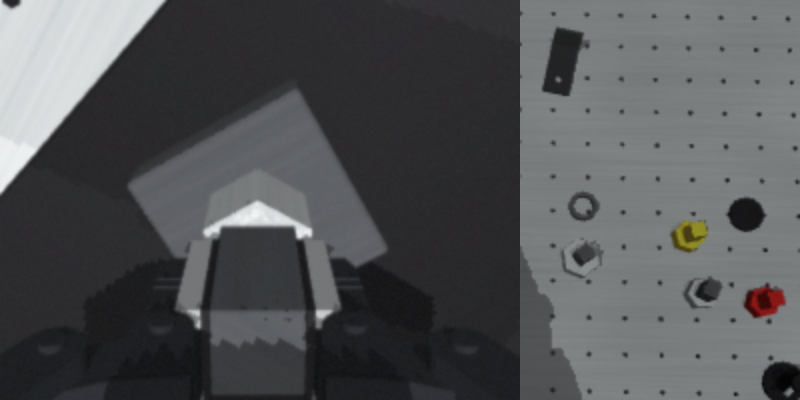

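The socket's rim is on the block (crop (258,170)-(258,205)) and the nut is fully covered. The other two sockets still stand on the bench at (580,257) and (702,292).

```bash
python3 -c "
from workcell import arm
print(arm.finish_job())"
```

```text
the job is handed in; nothing more can be done
None
```

I put socket_small fully down on the base plate's 19 mm nut, upright, with about 6 N of contact and still gripped at about 53 N; the other two sockets stand untouched on the bench, and the job is handed in (no verdict was returned).

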